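# Swing out the tablet stand's prop leg and set the tablet on it

### The job

Set up the tablet on its stand. First swing the stand's half-folded prop leg up and over, pushing it gently with the fingers until it is right against its stop without forcing the hinge. Then take the tablet out of its rack and stand it on the base behind the two front lips, screen to the front, leaning back on the leg, and let go; leave the mouse, bottle and glove box where they are.

Things in the scene. Friction and masses are not known exactly. Their poses are not given: they have to be found in the camera images.
- stand: White tablet stand, fixed to the bench. Origin on the bench under the base; x points to the stand's back, y to its left, z up. Base plate x = -60..+100 mm, 150 mm wide (y), top face 10 mm above the bench. Leg folds forward through the gap between the two lips.
- stand_lips (a point): Point on the base's top face midway between the two front lips (stand x = -15, y = 0, 10 mm up), stand axes. Lips: 6 mm thick in x, 24 mm wide, centred 50 mm to either side in y, tops 30 mm above the bench. The tablet's foot goes just behind them (+x).
- leg_hinge (a point): On the leg's hinge axis, which runs along the stand's y, at stand x = +20, y = 0, 17 mm above the bench; stand axes. Two lugs beside it, tops at 24 mm, |y| up to 30 mm.
- leg: The stand's aluminium prop leg, 40 mm wide, 7 thick, ends 90 mm from its hinge. Origin on the hinge axis; its own -x points along it to its free end, y along the hinge. It starts standing forward, 55 to 85 deg up from level, and swings up, over and back. Dry hinge friction, about 0.2 N m (2 to 3 N at the bar): stays where left. A level push on the low bar binds: follow its arc.
- leg_stop (a point): Point on the rigid stop inside the hinge, on the side away from the leg, 16 mm from the axis. The stop is set differently on each stand: it halts the leg leaning 6 to 20 deg back past upright, and is found only by feel (push rises sharply; the bar is then nearest this point). Over 20 N on the leg damages it, at the stop too. The leg must end within about 1 mm (at the bar) of its halt.
- leg_bar (a point): Centre of the round cross bar at the leg's free end (12 mm in diameter, 56 mm long in y), 84 mm from the hinge axis.
- rack: Grey fixed rack: base 90 x 120 mm and 10 mm thick, with two upright walls (100 mm long in y, 10 mm thick, tops 55 mm above the bench) that form a slot 14 mm wide along y in its middle. Origin on the bench under its centre, z up, y along the slot.
- tablet_center (a point): Centre of the tablet: a black slab 10 mm thick (x), 115 wide (y), 165 tall (z), 0.25 to 0.42 kg. Its -x side is the screen (dark glass), +x its back, +z its top edge. Starts upright in the rack's slot on the rack's base, 10 mm above the bench: top edge 175 mm up, upper 120 mm free. Finally it leans 15 to 30 deg back.
- tablet_foot (a point): Middle of the tablet's bottom face (82.5 mm below its centre), same axes.
- tablet: The tablet itself; origin at the middle of its bottom edge, same axes.
- mouse: Black computer mouse, 105 x 60 x 36 mm, bystander. Origin at its underside.
- bottle: Clear water bottle, 68 mm in diameter, 190 mm tall, bystander. Origin at its underside.
- glove_box: Box of gloves, 115 x 140 x 70 mm, bystander. Origin at its underside.
There are look-alikes about, which are no part of the job. Of the things that look like the tablet, the smaller one is meant. What is shaped like the stand but blue is not meant.

How it is judged:
On the way, in this order (a step that is already met when the one before it is completed fails the run):
1. the leg is swung out against its stop (within 0.015 rad, about 1 mm at its cross bar), while the tablet is still in its rack (distance between leg_bar and leg_stop below 0.0821 m and distance of tablet from where it was at the start of the episode below 0.02 m), for 0.2 s.
2. the tablet is lifted out of the rack (height (world z) of tablet_foot above 0.058 m), for 0.1 s.
At the end, for the whole second after the job is handed in: The leg is against its stop (within 0.015 rad, about 1 mm at its cross bar) and the tablet stands at rest on the stand's base behind both lips, centred within 25 mm and square within 0.15 rad, screen to the front, leaning back (7 to 33 degrees) on the leg, let go (distance between leg_bar and leg_stop below 0.0821 m and x of tablet_foot in the frame of stand between -0.012 and 0.016 m and y of tablet_foot in the frame of stand between -0.025 and 0.025 m and height (world z) of tablet_foot below 0.018 m and angle between the y axis of tablet and the y axis of stand, either way round below 0.15 rad and angle between tablet's own x axis and vertical between 1.69 and 2.15 rad and contact force between tablet and leg above 0.1 N and linear speed of tablet below 0.02 m/s); the robot touches nothing.
It fails at once if the leg is pushed with more than 20 N (contact force between any of the fingers, the arm and leg above 20 N).
It fails at once if the mouse, bottle or glove box is moved more than 20 mm (distance of any of mouse, bottle, glove_box from where it was at the start of the episode above 0.02 m).
It also fails if it takes over 58 s, if anything falls off the work surface, if the arm or the gripper's body presses on something with over 40 N, if the wrist force passes 120 N, or if a joint passes its speed limit or range.

### The arm

A 7-joint arm with a two-finger parallel gripper is mounted at the origin on the work surface. World frame = base frame: x ahead of the robot, y to its left, z up, the work surface at z = 0. Lengths are in m, angles in rad, forces in N, time in s.
With the tool pointing down it reaches from about 0.425 to 0.925 m from the base axis. Payload 6.8 kg.
Tool frame: the origin (TCP) lies at the very end of the fingers, on their centre line; the grasp point (between the pads) lies 19 mm behind it; z points along the fingers, y is the line along which they close (so a half turn about z gives the same grasp; the last joint's range is limited). The gripper opens to 85 mm and grips with 20 to 120 N. Pads are 22 mm wide; open, the fingers measure 114 mm over their backs; the gripper's body (76 mm by 85 mm) begins 54 mm behind the grasp point. The pads swing forward as they close: fully open they stand 13 mm farther back than shut.
Start: joints at [-1.225, 0.477, 0.022, 1.555, -0.011, 1.109, -0.083], TCP at [0.296, 0.607, 0.231] pointing down, gripper open.
Joint ranges: [-2.96, 2.96], [-0.34, 2.1], [-1.41, 1.46], [0.24, 2.44], [-1.37, 4.51], [0.17, 1.92], [-2.96, 2.96]. Speed limits (rad/s): [2.39, 2.39, 3.14, 3.14, 3.14, 3.14, 3.14].

### API

Orientations are given as a unit quaternion [w, x, y, z].
In Python, from station import readout, viewer, bot gives the robot as it stands. The module is installed in compiled form; this text tells all that it offers.
- The arm moves only by the shell command python3 -m handwheel 'ROWS' [FORCE]. ROWS is JSON, a list of rows, each a list of 3 entries, a list of its own where there are three numbers: the shift along the tool's x, y, z in mm, then the turn, a rotation vector about the tool's x, y, z in degrees, then the gripper command: -1 is fully open, 1 is shut, values between are in proportion. In form: [[[x, y, z], [ax, ay, az], grip], ...]. A call has 1 to 20 rows; each row is the pose to reach, as a shift and turn from the pose commanded when the call began, along the tool's axes at that moment; what a row does not reach only later rows make up. A row lasts 1/12 s, in which the tool goes at most 41.7 mm and 7.16 degrees, less where a joint would pass 70% of its speed; a pose out of reach is approached as far as the arm can. A call with a gripper value outside its range is refused whole. The fingers move at their own pace and stop on an object; FORCE is the grip in N (left out, the last holds). Time passes only in rows, so rows that repeat a pose let the fingers close. It gives the time, the measured TCP pose, the force and the opening at its end, in the units of the state.
- readout.get_obs(): the state, without advancing time (a new reading comes with each control period).
- viewer.read_camera(name): name is "side" or "top" or "wrist"; returns a dict with "frame" (400x640x3 uint8, red, green, blue), "fx", "fy", "cx", "cy" (pixels), "rvec" (rotation vector, rad) and "tvec" (3), from world to camera coordinates, as OpenCV has them; the wrist camera has in their place "tool_from_camera" (4x4, takes a point from camera to tool coordinates, whose origin is the TCP and whose axes are the flange's). Camera axes: x right, y down, z forward; pixel columns grow to the right and rows downward; lengths in m; the calibration is good to about 2 mm. A picture is of the moment at which its call begins: read the wrist's pose just before it. There is no depth.
- bot.hand_in(): hands the job in, once; it reports no verdict.
Trained networks look in a picture, given as the dict that the camera call returned (one of the last four; its "shot" number tells which), for a name from the list of things; names that differ only in an ending like _2 or _b are one class to them, and where a whole thing is asked for, a point or a joint stands for the part that bears it (a point fixed in the world has none). Each returns a list of dicts, best first, with "score" (0 to 1); they miss things now and then, are a little off and sometimes report something else, mostly with a low value. They report only what shows in the picture. A call takes as long as a camera call. They do not tell look-alikes from the thing itself.
- viewer.search_frame(picture, target): "rect" ([centre column, centre row, width, height] in pixels, round what is visible of it).
- viewer.outline_of(picture, target): "mask" (400x640 bool, what is visible of it) and "rect" ([centre column, centre row, width, height] in pixels, round what is visible of it).
The state is a dict: "t": time; "q": joint angles; "joint_vel": joint speeds; "joint_torque": joint torques, N m; "eef_pos": TCP position; "tool_rot": TCP orientation; "contact_force": force on the tool from outside, world axes, zero at the start; "torque": the same for the moment, N m; "gripper_width": opening from 0.0 (shut) to 1.0 (fully open).
Only numpy, scipy, OpenCV 4.12 (cv2) and the standard library are available. Lean on these libraries where they do the work, as an engineer would, in place of code of your own. Each camera call takes 0.05 s, during which the arm holds its last target. There are 200 camera calls.

## Working session

There is one attempt and no reset: what is moved stays moved. The work goes in short steps, Python scripts to look and compute and a shell command to move; the robot and the scene stay as the last step left them, time stands still between calls to the robot, and variables do not carry over. Pictures are saved under pics/ and viewed, on a budget of 10 in all, crops included, one or two more only if the job needs it, and the job is handed in when it is done.

```bash
mkdir -p pics; python3 - <<'E'
from station import readout, viewer, bot
import cv2,numpy as np,pickle
o=readout.get_obs();print(o['t'],o['q'],o['eef_pos'],o['tool_rot'],o['contact_force'],o['gripper_width'])
P={}
for n in ['side','top']:
    p=viewer.read_camera(n);P[n]=p
    cv2.imwrite(f'pics/{n}0.png',p['frame'][:,:,::-1])
    C=-cv2.Rodrigues(np.array(p['rvec']))[0].T@np.array(p['tvec']);print(n,p['fx'],p['cx'],p['cy'],C)
    for t in ['stand','leg','rack','tablet','mouse','bottle','glove_box','leg_bar','leg_hinge','stand_lips']:
        print(n,t,[(np.round(d['rect']).astype(int).tolist(),round(d['score'],2)) for d in viewer.search_frame(p,t)[:4]])
pickle.dump(P,open('p0.pkl','wb'))
E
```

```text
0.0 [-1.22510519  0.47783275  0.02233035  1.55645236 -0.01152874  1.10931079
 -0.08309396] [0.29564215 0.60614469 0.23030326] [-1.56605229e-04  2.24942371e-01  9.74371618e-01 -9.24647564e-04] [-0.04659816  0.32279891 -0.80454072] 0.9953756888830512
side 441.78611974502735 326.0952066555975 201.02828954126397 [ 0.4456767  -0.75374596  0.85429547]
side stand [([255, 184, 71, 47], 0.87)]
side leg [([239, 173, 34, 21], 0.78)]
side rack [([337, 288, 51, 55], 0.74)]
side tablet [([337, 269, 18, 87], 0.63), ([431, 252, 50, 126], 0.63)]
side mouse [([324, 227, 41, 26], 0.86), ([331, 159, 17, 32], 0.64), ([338, 291, 50, 55], 0.19)]
side bottle [([402, 352, 44, 76], 0.75)]
side glove_box [([343, 120, 50, 50], 0.95), ([336, 169, 56, 49], 0.4)]
side leg_bar [([240, 177, 31, 14], 0.89), ([330, 158, 17, 33], 0.72)]
side leg_hinge [([254, 183, 72, 49], 0.82), ([337, 169, 58, 52], 0.64), ([339, 270, 18, 90], 0.18)]
side stand_lips [([339, 170, 59, 54], 0.81), ([254, 185, 70, 48], 0.6), ([342, 121, 50, 50], 0.29)]
top 390.3876674493892 317.08314682723375 205.1003107514789 [0.30635602 0.00835866 1.08035804]
top stand [([254, 194, 62, 67], 0.66), ([389, 205, 47, 43], 0.4)]
top leg [([247, 202, 26, 13], 0.72), ([247, 300, 29, 34], 0.61)]
top rack [([388, 206, 47, 46], 0.95)]
top tablet [([405, 124, 71, 69], 0.74), ([404, 198, 55, 29], 0.55)]
top mouse [([328, 213, 25, 38], 0.66)]
top bottle [([252, 199, 62, 63], 0.68), ([468, 160, 42, 38], 0.62), ([328, 213, 26, 40], 0.3), ([245, 201, 25, 15], 0.22)]
top glove_box [([169, 181, 64, 59], 0.83)]
top leg_bar [([249, 298, 25, 33], 0.82), ([246, 200, 25, 16], 0.61)]
top leg_hinge [([252, 195, 62, 58], 0.83), ([258, 280, 71, 75], 0.8), ([247, 201, 26, 15], 0.54)]
top stand_lips [([253, 195, 63, 63], 0.69), ([255, 283, 71, 74], 0.61)]
```

View pics/side0.png

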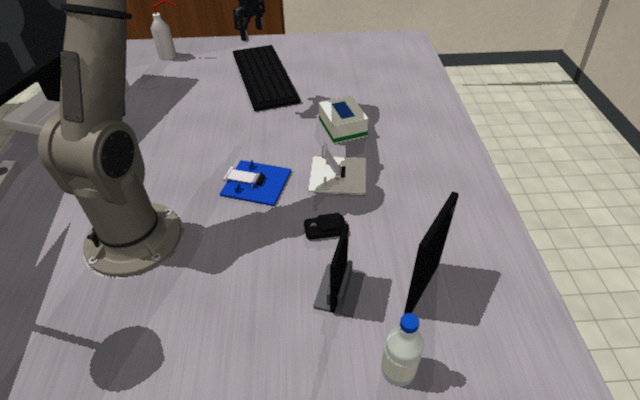

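View pics/top0.png

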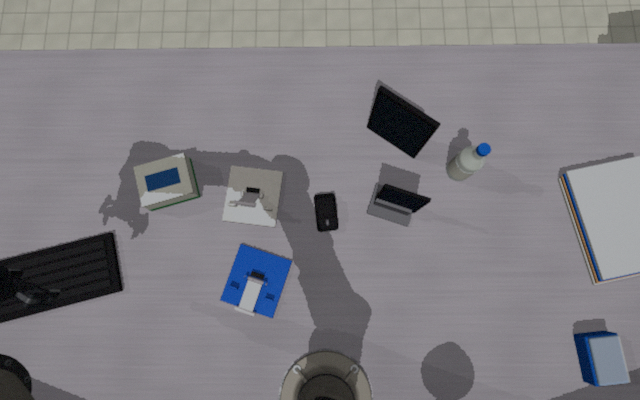

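```bash
python3 - <<'E'
import cv2,numpy as np,pickle
P=pickle.load(open('p0.pkl','rb'))
def crop(n,c,r,w=100,h=75): return cv2.resize(P[n]['frame'][r-h//2:r-h//2+h,c-w//2:c-w//2+w,::-1],(400,300),interpolation=cv2.INTER_CUBIC)
m=np.vstack([np.hstack([crop('top',253,195),crop('side',338,170)]),np.hstack([crop('top',400,200),crop('side',337,272,133,100)])])
cv2.imwrite('pics/m0.png',m)
def ray(n,u,v,z):
    p=P[n];R=cv2.Rodrigues(np.array(p['rvec']))[0];C=-R.T@np.array(p['tvec'])
    d=R.T@np.array([(u-p['cx'])/p['fx'],(v-p['cy'])/p['fy'],1]);return C+d*(z-C[2])/d[2]
for n,u,v,z in [('top',253,195,.01),('side',338,175,.01),('top',390,200,.01),('top',328,213,.02),('top',468,170,.0),('top',167,180,.07),('top',258,280,.01),('top',404,122,.1)]: print(n,u,v,ray(n,u,v,z).round(3))
E
```

```text
top 253 195 [0.535 0.197 0.01 ]
side 338 175 [0.534 0.189 0.01 ]
top 390 200 [ 0.517 -0.186  0.01 ]
top 328 213 [ 0.48  -0.013  0.02 ]
top 468 170 [ 0.604 -0.414  0.   ]
top 167 180 [0.566 0.418 0.07 ]
top 258 280 [0.301 0.178 0.01 ]
top 404 122 [ 0.71  -0.216  0.1  ]
```

View pics/m0.png

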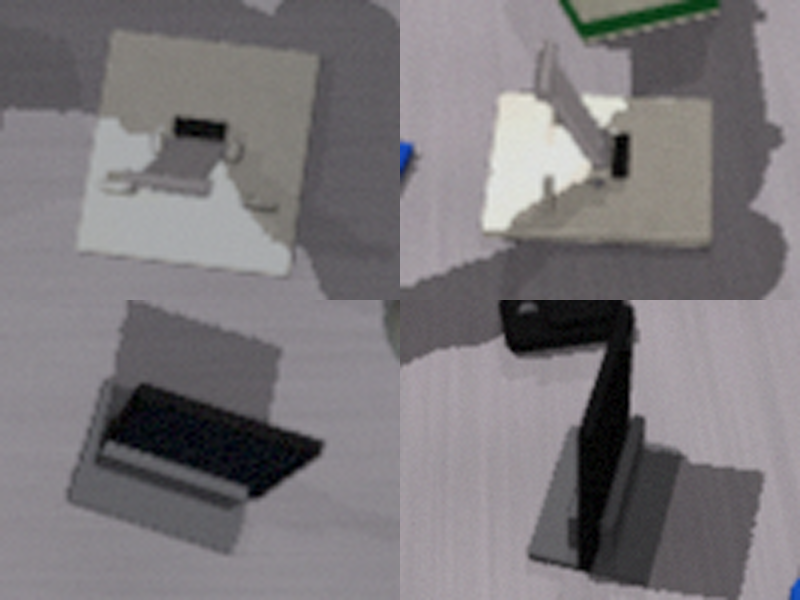

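```bash
cat > h.py <<'E'
import numpy as np,cv2,json,sys
from scipy.spatial.transform import Rotation as R
def quat(q): return R.from_quat([q[1],q[2],q[3],q[0]])
def proj(p,X):
    return cv2.projectPoints(np.array(X,float).reshape(-1,3),np.array(p['rvec'],float),np.array(p['tvec'],float),np.array([[p['fx'],0,p['cx']],[0,p['fy'],p['cy']],[0,0,1.]]),None)[0][:,0]
def pose(s,X): # s=(x,y,yaw)
    return R.from_euler('z',s[2]).apply(np.array(X,float))+[s[0],s[1],0]
def rel(o,pos,rot):
    """shift mm / turn deg in tool axes from observed pose to goal"""
    r=quat(o['tool_rot']); return (r.inv().apply(np.array(pos)-o['eef_pos'])*1000).round(1).tolist(),np.degrees((r.inv()*rot).as_rotvec()).round(2).tolist()
def down(yawy): # tool down, tool y axis along world heading yawy
    y=np.array([np.cos(yawy),np.sin(yawy),0]);z=np.array([0,0,-1.]);x=np.cross(y,z)
    return R.from_matrix(np.column_stack([x,y,z]))
E
python3 - <<'E'
from h import *
import pickle
from scipy.optimize import least_squares
P=pickle.load(open('p0.pkl','rb'))
T=[([.1,.075,.01],(231,165.75)),([.1,-.075,.01],(283.5,171.25)),([-.06,-.075,.005],(276,226)),([-.06,.075,.005],(222.5,220))]
S=[([-.06,.075,.01],(312.25,156.25)),([.1,.075,.01],(365.75,157.25)),([.1,-.075,.005],(365.2,193.7)),([-.06,-.075,.005],(309,191.5))]
def f(s,w=(1,1)):
    return np.r_[w[0]*(proj(P['top'],pose(s,[a for a,_ in T]))-[b for _,b in T]).ravel(),w[1]*(proj(P['side'],pose(s,[a for a,_ in S]))-[b for _,b in S]).ravel()]
for w in [(1,1),(1,0),(0,1)]:
    r=least_squares(f,[.53,.19,0],args=(w,));print(w,r.x.round(4),r.fun.round(1))
s=least_squares(f,[.53,.19,0]).x
def g(a): 
    b=pose(s,[[.02-.084*np.cos(a[0]),0,.017+.084*np.sin(a[0])]])
    return np.r_[(proj(P['top'],b)-(242,204.5)).ravel(),(proj(P['side'],b)-(324.25,150.5)).ravel()]
r=least_squares(g,[1.2]);print('leg deg',np.degrees(r.x),r.fun)
# rack
T2=[([-.045,.06,.008],(367,212.3)),([-.045,-.06,.008],(408,225.8)),([.045,.06,.01],(377.2,183))]
S2=[([-.045,-.06,.005],(270.5+ (530-400)/3, 222+(555-300)/3))]
print(S2)
def k(s): return (proj(P['top'],pose(s,[a for a,_ in T2]))-[b for _,b in T2]).ravel()
r=least_squares(k,[.52,-.19,-.2]);print('rack',r.x.round(4),r.fun.round(1))
q=r.x
for n in ['top','side']:
    im=cv2.resize(P[n]['frame'][:,:,::-1],None,fx=4,fy=4,interpolation=cv2.INTER_CUBIC)
    def L(X,c,sp):
        cv2.polylines(im,[((proj(P[n],pose(sp,X))+.5)*4).astype(int)],True,c,1)
    L([[-.06,-.075,.01],[.1,-.075,.01],[.1,.075,.01],[-.06,.075,.01]],(0,0,255),s)
    for y in(-.05,.05): L([[-.018,y-.012,.03],[-.012,y-.012,.03],[-.012,y+.012,.03],[-.018,y+.012,.03]],(0,0,255),s)
    L([[-.045,-.06,.01],[.045,-.06,.01],[.045,.06,.01],[-.045,.06,.01]],(0,0,255),q)
    for x in (-.012,.012): L([[x-.005,-.05,.055],[x+.005,-.05,.055],[x+.005,.05,.055],[x-.005,.05,.055]],(0,255,255),q)
    L([[-.005,-.0575,.175],[.005,-.0575,.175],[.005,.0575,.175],[-.005,.0575,.175]],(0,255,0),q)
    if n=='top': A=np.hstack([im[640:940,810:1210],im[660:960,1410:1810]])
    else: A=np.vstack([A,np.hstack([im[540:840,1150:1550],im[880:1240:,1150:1550][:300]])])
cv2.imwrite('pics/m1.png',A); pickle.dump((s,q),open('fit.pkl','wb'))
E
```

```text
(1, 1) [ 0.5147  0.1989 -0.1216] [ 0.1 -0.7 -0.2 -0.5  0.   0.6  0.2  0.6  0.1 -0.5  0.   0.2  0.7 -0.1
 -0.9  0. ]
(1, 0) [ 0.5147  0.1991 -0.1238] [ 0.1 -0.7 -0.2 -0.5 -0.1  0.6  0.1  0.5  0.  -0.   0.   0.   0.  -0.
 -0.  -0. ]
(0, 1) [ 0.5147  0.1986 -0.1185] [ 0.  -0.  -0.  -0.   0.   0.   0.   0.   0.  -0.4 -0.1  0.2  0.8 -0.1
 -0.8  0.2]
leg deg [61.17190117] [ 3.55556558 -0.46153666 -0.58931247  0.25747043]
[([-0.045, -0.06, 0.005], (313.8333333333333, 307.0))]
rack [ 0.5055 -0.1928 -0.3425] [-0.1  0.   0.4  0.5 -0.4 -0.6]
```

View pics/m1.png

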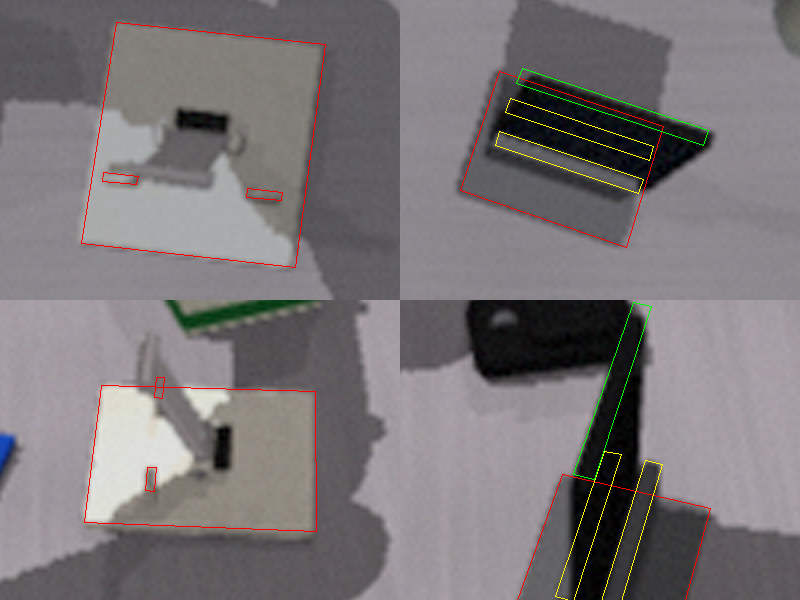

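```bash
python3 - <<'E'
from h import *
import pickle
from station import readout
s,q=pickle.load(open('fit.pkl','rb'));o=readout.get_obs()
for X in ([-.07,0,.2],[-.065,0,.082]):
    print(pose(s,[X]).round(4),rel(o,pose(s,[X])[0],down(s[2]+np.pi/2)))
E
```

```text
[[0.4452 0.2074 0.2   ]] ([-309.2, -293.4, 31.3], [0.0, -0.0, -19.03])
[[0.4502 0.2068 0.082 ]] ([-314.0, -291.8, 149.3], [0.0, -0.0, -19.03])
```

```bash
python3 -m handwheel '[[[-38,-36,4],[0,0,-5],1],[[-66,-63,6],[0,0,-10],1],[[-94,-89,9],[0,0,-15],1],[[-122,-115,12],[0,0,-19],1],[[-150,-142,15],[0,0,-19],1],[[-178,-168,18],[0,0,-19],1],[[-206,-195,20],[0,0,-19],1],[[-234,-222,23],[0,0,-19],1],[[-262,-248,26],[0,0,-19],1],[[-290,-275,30],[0,0,-19],1],[[-309,-293,31],[0,0,-19],1],[[-309,-293,60],[0,0,-19],1],[[-311,-292,90],[0,0,-19],1],[[-312,-292,120],[0,0,-19],1],[[-314,-292,149],[0,0,-19],1],[[-314,-292,149],[0,0,-19],1],[[-314,-292,149],[0,0,-19],1]]' 60; python3 - <<'E'
from station import viewer,readout
from h import *
import pickle
s,q=pickle.load(open('fit.pkl','rb'));o=readout.get_obs()
print(o['t'],((R.from_euler('z',-s[2]).apply(o['eef_pos']-[s[0],s[1],0]))*1000).round(1),o['contact_force'],rel(o,o['eef_pos'],down(s[2]+np.pi/2)))
def crop(n,c,r,w=100,h=75): return cv2.resize(p['frame'][r-h//2:r-h//2+h,c-w//2:c-w//2+w,::-1],(400,300),interpolation=cv2.INTER_CUBIC)
p=viewer.read_camera('side');a=crop('side',335,160,120,90)
p=viewer.read_camera('top');b=crop('top',250,195)
p=viewer.read_camera('wrist');print(p['tool_from_camera'])
c=cv2.resize(p['frame'][:,:,::-1],(480,300))
A=np.zeros((600,800,3),np.uint8);A[:300,:400]=a;A[:300,400:]=b;A[300:,:480]=c
cv2.imwrite('pics/m2.png',A)
E
```

```text
t: 2.52
eef_pos: [0.4494, 0.2061, 0.0817]
tool_rot: [-0.001, 0.061, 0.998, -0.001]
contact_force: [-0.3, -0.2, -0.5]
gripper_width: -0.003
2.5167 [-65.7  -0.8  81.7] [-0.33542219 -0.2231589  -0.49054279] ([0.0, 0.0, 0.0], [-0.11, -0.13, -0.05])
[[ 9.81239607e-04 -9.56936472e-01 -2.90295756e-01  7.35934300e-02]
 [ 9.99999495e-01  8.75864276e-04  4.92920198e-04  7.68737503e-04]
 [-2.17433633e-04 -2.90296094e-01  9.56936848e-01 -1.42564009e-01]
 [ 0.00000000e+00  0.00000000e+00  0.00000000e+00  1.00000000e+00]]
```

View pics/m2.png

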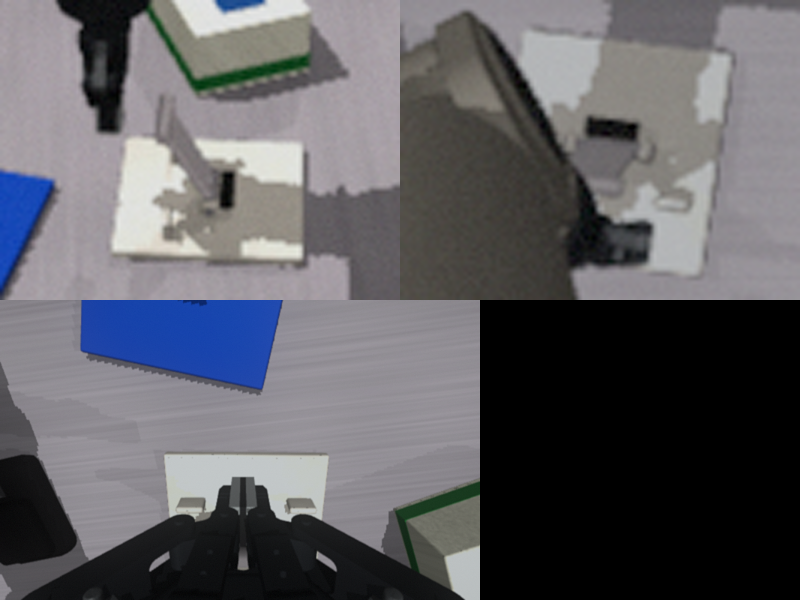

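```bash
python3 -m handwheel '[[[-8,0,0],[0,0,0],1],[[-16,0,0],[0,0,0],1],[[-21,0,0],[0,0,0],1],[[-24,0,0],[0,0,0],1],[[-26,0,0],[0,0,0],1],[[-28,0,0],[0,0,0],1],[[-30,0,-1],[0,0,0],1],[[-32,0,-2],[0,0,0],1],[[-34,0,-3],[0,0,0],1],[[-36,0,-4],[0,0,0],1],[[-38,0,-4.7],[0,0,0],1]]'
python3 -m handwheel '[[[-2,0,-0.6],[0,0,0],1],[[-4,0,-1.2],[0,0,0],1],[[-6,0,-1.8],[0,0,0],1],[[-8,0,-2.4],[0,0,0],1]]'
```

```text
t: 3.58
eef_pos: [0.4876, 0.202, 0.0871]
tool_rot: [-0.0, 0.061, 0.998, -0.0]
contact_force: [-4.5, 0.6, 3.1]
gripper_width: -0.003
t: 3.92
eef_pos: [0.4962, 0.2009, 0.0895]
tool_rot: [0.0, 0.061, 0.998, 0.0]
contact_force: [-3.6, -0.5, 3.0]
gripper_width: 0.004
```

```bash
python3 -m handwheel '[[[-2,0,-0.5],[0,0,0],1],[[-4,0,-1],[0,0,0],1],[[-6,0,-1.4],[0,0,0],1],[[-8,0,-1.7],[0,0,0],1],[[-10,0,-2],[0,0,0],1],[[-12,0,-2.2],[0,0,0],1],[[-14,0,-2.4],[0,0,0],1],[[-16,0,-2.6],[0,0,0],1],[[-18,0,-2.8],[0,0,0],1],[[-20,0,-2.9],[0,0,0],1],[[-22,0,-3],[0,0,0],1]]'
python3 -m handwheel '[[[-1.5,0,0],[0,0,0],1],[[-3,0,0],[0,0,0],1]]'
python3 -m handwheel '[[[-1,0,0],[0,0,0],1],[[-2,0,0],[0,0,0],1]]'
```

```text
t: 4.83
eef_pos: [0.5179, 0.1983, 0.0924]
tool_rot: [0.0, 0.061, 0.998, 0.0]
contact_force: [-2.3, 0.1, 2.3]
gripper_width: -0.002
t: 5.0
eef_pos: [0.5209, 0.1979, 0.0924]
tool_rot: [0.0, 0.061, 0.998, 0.0]
contact_force: [-1.8, -1.2, 1.8]
gripper_width: -0.003
t: 5.17
eef_pos: [0.5227, 0.1977, 0.0924]
tool_rot: [0.0, 0.061, 0.998, -0.0]
contact_force: [-3.3, 0.2, 1.7]
gripper_width: -0.001
```

```bash
for i in 1; do :; done
python3 -m handwheel '[[[-1,0,0],[0,0,0],1],[[-1,0,0],[0,0,0],1]]' | grep -E 'eef|contact'
python3 -m handwheel '[[[-1,0,0],[0,0,0],1],[[-1,0,0],[0,0,0],1]]' | grep -E 'eef|contact'
python3 -m handwheel '[[[-1,0,0],[0,0,0],1],[[-1,0,0],[0,0,0],1]]' | grep -E 'eef|contact'
python3 -m handwheel '[[[-1,0,0],[0,0,0],1],[[-1,0,0],[0,0,0],1]]' | grep -E 'eef|contact'
```

```text
eef_pos: [0.5238, 0.1975, 0.0924]
contact_force: [-1.8, -0.2, -0.1]
eef_pos: [0.5247, 0.1974, 0.0924]
contact_force: [-1.8, -0.4, 1.7]
eef_pos: [0.5256, 0.1973, 0.0924]
contact_force: [-1.6, 0.4, 0.6]
eef_pos: [0.5266, 0.1972, 0.0923]
contact_force: [-1.3, 0.2, 0.2]
```

```bash

python3 -m handwheel '[[[-1,0,0],[0,0,0],1],[[-1,0,0],[0,0,0],1]]' | grep -E 'eef|contact'
python3 -m handwheel '[[[-1,0,0.1],[0,0,0],1],[[-1,0,0.1],[0,0,0],1]]' | grep -E 'eef|contact'
python3 -m handwheel '[[[-1,0,0.1],[0,0,0],1],[[-1,0,0.1],[0,0,0],1]]' | grep -E 'eef|contact'
python3 -m handwheel '[[[-1,0,0.1],[0,0,0],1],[[-1,0,0.1],[0,0,0],1]]' | grep -E 'eef|contact'
```

```text
eef_pos: [0.5276, 0.197, 0.0923]
contact_force: [-1.0, -0.2, -0.1]
eef_pos: [0.5287, 0.1969, 0.0923]
contact_force: [-2.2, 0.2, 0.2]
eef_pos: [0.5296, 0.1967, 0.0922]
contact_force: [-2.4, 0.4, -0.7]
eef_pos: [0.5306, 0.1967, 0.0921]
contact_force: [-0.6, 0.4, -0.8]
```

```bash

python3 -m handwheel '[[[-1,0,0.2],[0,0,0],1],[[-1,0,0.2],[0,0,0],1]]' | grep -E 'eef|contact'
python3 -m handwheel '[[[-1,0,0.2],[0,0,0],1],[[-1,0,0.2],[0,0,0],1]]' | grep -E 'eef|contact'
python3 -m handwheel '[[[-1,0,0.2],[0,0,0],1],[[-1,0,0.2],[0,0,0],1]]' | grep -E 'eef|contact'
```

```text
eef_pos: [0.5317, 0.1965, 0.0919]
contact_force: [-2.1, -1.1, 0.5]
eef_pos: [0.5327, 0.1965, 0.0918]
contact_force: [-1.7, 0.5, 0.8]
eef_pos: [0.5329, 0.1965, 0.0915]
contact_force: [-4.1, -0.7, 2.5]
```

```bash

python3 -m handwheel '[[[-0.5,0,0],[0,0,0],1],[[-0.5,0,0],[0,0,0],1]]' | grep -E 't:|eef|contact'
python3 -m handwheel '[[[-0.3,0,0],[0,0,0],1],[[-0.3,0,0],[0,0,0],1]]' | grep -E 't:|eef|contact'
```

```text
t: 7.17
eef_pos: [0.5329, 0.1965, 0.0914]
tool_rot: [-0.001, 0.061, 0.998, -0.0]
contact_force: [-6.5, -0.8, 3.1]
t: 7.33
eef_pos: [0.5329, 0.1965, 0.0913]
tool_rot: [-0.001, 0.061, 0.998, -0.0]
contact_force: [-6.4, 0.2, 4.6]
```

```bash

python3 -m handwheel '[[[-0.7,0,0],[0,0,0],1],[[-0.7,0,0],[0,0,0],1],[[-0.7,0,0],[0,0,0],1],[[-0.7,0,0],[0,0,0],1]]' | grep -E 't:|eef|contact'
python3 -m handwheel '[[[2,0,0],[0,0,0],1],[[8,0,0],[0,0,0],1],[[25,0,0],[0,0,0],1],[[45,0,0],[0,0,0],1],[[60,0,-40],[0,0,0],1],[[60,0,-80],[0,0,0],-1],[[60,0,-120],[0,0,0],-1],[[60,0,-160],[0,0,0],-1],[[60,0,-200],[0,0,0],-1],[[60,0,-200],[0,0,0],-1]]'
python3 - <<'E'
from station import viewer,readout
from h import *
import pickle
s,q=pickle.load(open('fit.pkl','rb'));o=readout.get_obs()
print('sh',((R.from_euler('z',-s[2]).apply([.5329-s[0],.1965-s[1],0]))*1000).round(1))
for h in (q[2]+np.pi,q[2]): print(rel(o,pose(q,[[0,0,.27]])[0],down(h)),o['q'])
from scipy.optimize import least_squares
p=viewer.read_camera('side');pt=viewer.read_camera('top')
a=cv2.resize(p['frame'][120:210,280:400,::-1],(400,300),interpolation=cv2.INTER_CUBIC)
b=cv2.resize(pt['frame'][158:233,203:303,::-1],(400,300),interpolation=cv2.INTER_CUBIC)
cv2.imwrite('pics/m3.png',np.hstack([a,b]))
for be in (8,10,12,14,16):
    X=pose(s,[[.02+.084*np.sin(np.radians(be)),y,.017+.084*np.cos(np.radians(be))] for y in(-.028,.028)])
    print(be,((proj(p,X)+.5-[280,120])*3.333).round().tolist(),((proj(pt,X)+.5-[203,158])*4).round().tolist())
E
```

```text
t: 7.67
eef_pos: [0.533, 0.1965, 0.0913]
tool_rot: [-0.002, 0.061, 0.998, -0.0]
contact_force: [-8.9, 0.3, 6.0]
t: 8.5
eef_pos: [0.4797, 0.2054, 0.3002]
tool_rot: [0.007, 0.061, 0.998, 0.004]
contact_force: [1.1, -0.1, 0.0]
gripper_width: 0.707
sh [18.4 -0.2  0. ]
([-74.0, -392.3, 27.3], [-0.03, 0.99, -77.42]) [-0.62910219  0.14965153  0.11841593  1.85050996 -0.01972641  1.12659564
  0.94409643]
([-74.0, -392.3, 27.3], [1.05, 0.03, 102.58]) [-0.62910219  0.14965153  0.11841593  1.85050996 -0.01972641  1.12659564
  0.94409643]
8 [[210.0, 119.0], [212.0, 76.0]] [[224.0, 109.0], [138.0, 100.0]]
10 [[213.0, 119.0], [215.0, 77.0]] [[225.0, 105.0], [139.0, 96.0]]
12 [[217.0, 120.0], [219.0, 77.0]] [[226.0, 101.0], [140.0, 92.0]]
14 [[220.0, 121.0], [222.0, 78.0]] [[226.0, 97.0], [141.0, 88.0]]
16 [[224.0, 121.0], [225.0, 79.0]] [[227.0, 93.0], [142.0, 84.0]]
```

View pics/m3.png

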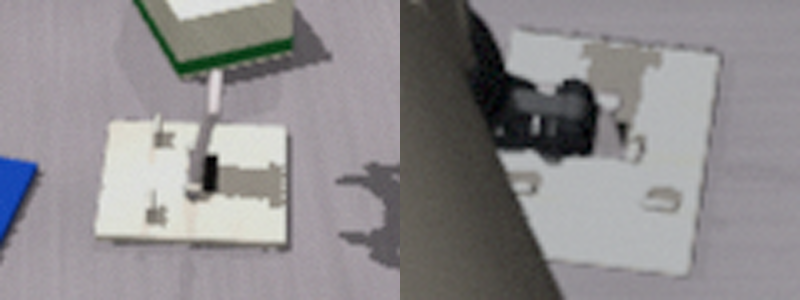

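```bash

python3 -m handwheel '[[[0,-40,0],[0,1,0],-1],[[0,-80,0],[0,1,0],-1],[[0,-120,0],[0,1,0],-1],[[0,-160,0],[0,1,0],-1],[[0,-200,0],[0,1,0],-1],[[0,-240,0],[0,1,0],-1],[[0,-280,0],[0,1,0],-1],[[0,-320,0],[0,1,0],-1],[[0,-360,0],[0,1,0],-1],[[0,-392,0],[0,1,0],-1],[[0,-392,0],[0,1,0],-1]]'
python3 - <<'E'
from station import viewer,readout
from h import *
import pickle
s,q=pickle.load(open('fit.pkl','rb'));o=readout.get_obs()
print(rel(o,pose(q,[[0,0,.27]])[0],down(q[2])))
p=viewer.read_camera('wrist');pickle.dump((o,p),open('w.pkl','wb'));cv2.imwrite('pics/w1.png',p['frame'][:,:,::-1])
Tc=np.array(p['tool_from_camera']);r=quat(o['tool_rot'])
def wp(X):
    t=r.inv().apply(np.array(X)-o['eef_pos']);c=(t-Tc[:3,3])@Tc[:3,:3]
    return (c[:,:2]/c[:,2:]*[p['fx'],p['fy']]+[p['cx'],p['cy']]).round(1)
print(wp(pose(q,[[x,y,.175] for x in(-.005,.005) for y in (-.0575,.0575)])))
print(wp(pose(q,[[x,y,.055] for x in(-.007,.007) for y in (-.05,.05)])))
E
```

```text
t: 9.52
eef_pos: [0.4251, -0.1923, 0.2904]
tool_rot: [-0.009, 0.066, 0.998, -0.001]
contact_force: [0.1, 0.3, 0.4]
gripper_width: 0.999
([-80.1, 10.1, 18.9], [-1.07, -0.62, 102.04])
[[269.1 259.2]
 [401.4 284.9]
 [267.1 269.7]
 [398.3 294.9]]
[[291.6 211.3]
 [374.  228. ]
 [289.4 222.2]
 [371.1 238.6]]
```

View pics/w1.png

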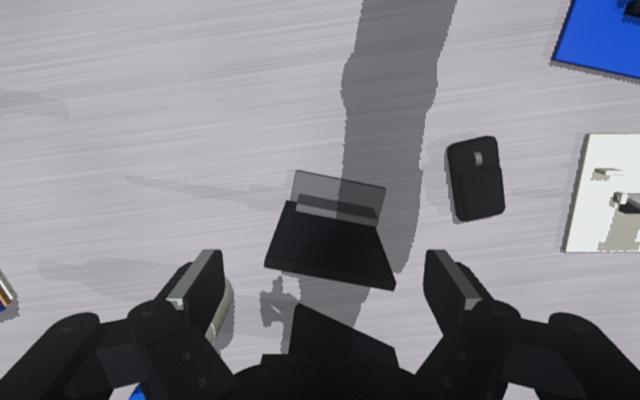

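```bash
python3 - <<'E'
import cv2,numpy as np,pickle
o,p=pickle.load(open('w.pkl','rb'));P=pickle.load(open('p0.pkl','rb'))
def c(f,u,v,w=140,h=105): return cv2.resize(np.clip(f[v-h//2:v-h//2+h,u-w//2:u-w//2+w,::-1].astype(float)*4,0,255).astype(np.uint8),(400,300),interpolation=cv2.INTER_NEAREST)
cv2.imwrite('pics/e.png',np.vstack([np.hstack([c(p['frame'],330,240),c(P['top']['frame'],400,200,80,60)]),np.hstack([c(P['top']['frame'],404,122,100,75),c(P['side']['frame'],337,270,120,90)])]))
E
```

```text
(no output)
```

View pics/e.png

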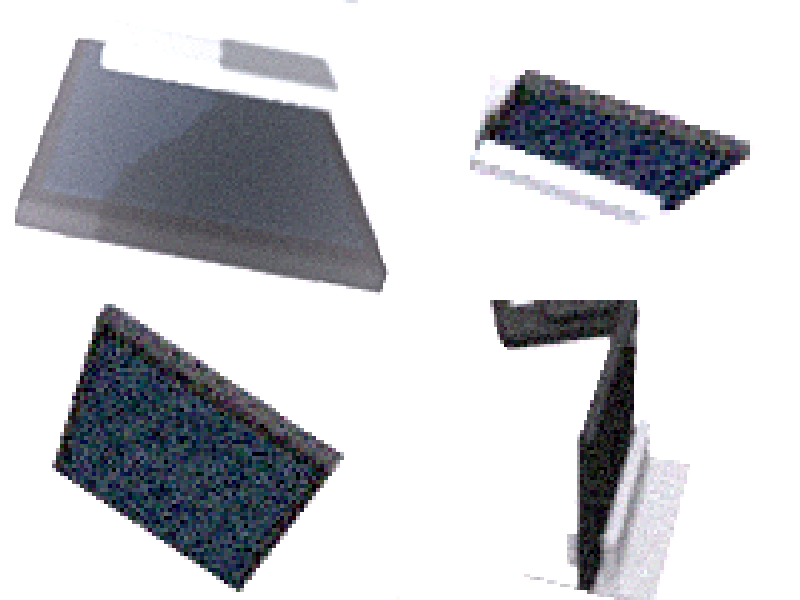

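```bash

python3 -m handwheel '[[[-10,0,0],[0,0,7],-1],[[-20,2,0],[0,0,14],-1],[[-30,4,0],[0,0,21],-1],[[-40,6,0],[0,0,28],-1],[[-50,8,0],[0,0,35],-1],[[-60,8.5,0],[0,0,42],-1],[[-70,8.5,0],[0,0,49],-1],[[-78,8.5,0],[0,0,56],-1],[[-78,8.5,0],[0,0,63],-1],[[-78,8.5,0],[0,0,70],-1],[[-78,8.5,5],[-0.5,-0.3,77],-1],[[-78,8.5,10],[-1,-0.6,84],-1],[[-78,8.5,15],[-1.1,-0.6,91],-1],[[-78,8.5,19],[-1.1,-0.6,98],-1],[[-78,8.5,19],[-1.1,-0.6,102],-1],[[-78,8.5,19],[-1.1,-0.6,102],-1],[[-78,8.5,19],[-1.1,-0.6,102],-1]]'
python3 - <<'E'
from station import viewer,readout
from h import *
import pickle
s,q=pickle.load(open('fit.pkl','rb'));o=readout.get_obs()
print(rel(o,pose(q,[[-.002,-.002,.135]])[0],down(q[2])),o['q'])
p=viewer.read_camera('wrist');cv2.imwrite('pics/w2.png',p['frame'][:,:,::-1])
Tc=np.array(p['tool_from_camera']);r=quat(o['tool_rot'])
def wp(X):
    t=r.inv().apply(np.array(X)-o['eef_pos']);c=(t-Tc[:3,3])@Tc[:3,:3]
    return (c[:,:2]/c[:,2:]*[p['fx'],p['fy']]+[p['cx'],p['cy']]).round(1).tolist()
print(wp(pose(q,[[x,y,.175] for x in(-.005,.005) for y in (-.0575,.0575)])),wp([o['eef_pos']]))
E
```

```text
t: 10.98
eef_pos: [0.5057, -0.1854, 0.2701]
tool_rot: [-0.001, 0.813, 0.582, 0.001]
contact_force: [-0.1, -1.0, -0.1]
gripper_width: 1.006
([-9.6, 0.3, 135.1], [-0.05, -0.19, 0.84]) [-0.33588644  0.24660676  0.69113708  1.87052607 -0.18038604  1.08716381
  0.09706936]
[[318.5, 272.6], [320.4, 124.3], [331.3, 272.8], [335.0, 124.6]] [[322.7, 255.5]]
```

View pics/w2.png

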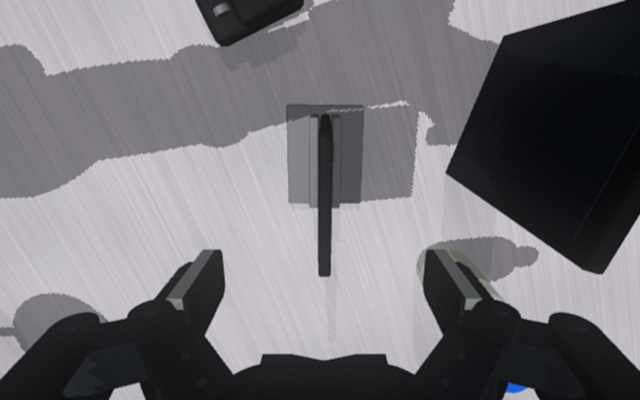

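```bash

python3 -m handwheel '[[[-5,0.5,30],[0,0,0.8],-1],[[-10,0.8,60],[0,0,0.8],-1],[[-10,0.8,90],[0,0,0.8],-1],[[-10,0.8,115],[0,0,0.8],-1],[[-10,0.8,130],[0,0,0.8],-1],[[-10,0.8,135],[0,0,0.8],-1],[[-10,0.8,135],[0,0,0.8],-1]]'
python3 -m handwheel '[[[0,0,0],[0,0,0],0],[[0,0,0],[0,0,0],0.4],[[0,0,0],[0,0,0],0.6],[[0,0,0],[0,0,0],1],[[0,0,0],[0,0,0],1],[[0,0,0],[0,0,0],1],[[0,0,0],[0,0,0],1],[[0,0,0],[0,0,0],1]]' 50
```

```text
t: 11.62
eef_pos: [0.5028, -0.1955, 0.135]
tool_rot: [-0.002, 0.818, 0.575, 0.001]
contact_force: [1.2, -0.9, 1.1]
gripper_width: 0.999
t: 12.28
eef_pos: [0.5039, -0.196, 0.1365]
tool_rot: [-0.001, 0.818, 0.575, 0.002]
contact_force: [-0.6, 0.3, 4.4]
gripper_width: 0.107
```

```bash

python3 -m handwheel '[[[0,0,-3],[0,0,0],1],[[0,0,-8],[0,0,0],1],[[0,0,-20],[0,0,0],1],[[0,0,-40],[0,0,0],1],[[0,0,-60],[0,0,0],1],[[0,0,-80],[0,0,0],1],[[0,0,-100],[0,0,0],1],[[0,0,-120],[0,0,0],1],[[0,0,-120],[0,0,0],1],[[0,0,-120],[0,0,0],1]]'
cat >> h.py <<'E'
def goal(s,foot,th,L=.1265):
    th=np.radians(th);u=np.array([np.sin(th),0,np.cos(th)]);n=np.array([np.cos(th),0,-np.sin(th)])
    Rz=R.from_euler('z',s[2]);z=-u;y=n;x=np.cross(y,z)
    return pose(s,[np.array(foot)+L*u])[0],Rz*R.from_matrix(np.column_stack([x,y,z]))
E
python3 - <<'E'
from station import viewer,readout
from h import *
import pickle
s,q=pickle.load(open('fit.pkl','rb'));o=readout.get_obs()
for f,t in [([-.003,0,.12],0),([-.003,0,.06],14),([-.003,0,.02],14)]: print(rel(o,*goal(s,f,t)))
E
```

```text
t: 13.12
eef_pos: [0.5037, -0.1965, 0.2572]
tool_rot: [-0.0, 0.818, 0.575, 0.003]
contact_force: [0.1, 0.5, -2.7]
gripper_width: 0.109
([375.1, -126.6, 12.1], [0.19, -0.24, -12.84])
([381.6, -97.0, 75.9], [14.13, -1.81, -12.75])
([381.4, -97.1, 115.9], [14.13, -1.81, -12.75])
```

```bash

python3 -m handwheel '[[[15,-5,0],[0,0,-1],1],[[45,-15,0],[0,0,-2],1],[[75,-25,0],[0,0,-3],1],[[105,-35,0],[0,0,-4],1],[[135,-45,0],[0,0,-5],1],[[165,-55,0],[0,0,-6],1],[[195,-65,0],[0,0,-7],1],[[225,-75,0],[0,0,-8],1],[[255,-85,0],[0,0,-9],1],[[285,-95,0],[0,0,-10],1],[[315,-105,0],[0,0,-11],1],[[345,-116,4],[0,0,-12],1],[[365,-123,8],[0.2,-0.2,-12.8],1],[[375,-126.6,12],[0.2,-0.2,-12.8],1],[[375,-126.6,12],[0.2,-0.2,-12.8],1],[[375,-126.6,12],[0.2,-0.2,-12.8],1]]'
python3 - <<'E'
from station import viewer,readout
from h import *
import pickle
s,q=pickle.load(open('fit.pkl','rb'));o=readout.get_obs()
for f,t in [([-.003,0,.12],0),([-.003,0,.06],14),([-.003,0,.02],14)]: print(rel(o,*goal(s,f,t)))
p=viewer.read_camera('side');c=p['frame'][70:220,250:450,::-1].copy();c=cv2.resize(c,(800,600),interpolation=cv2.INTER_CUBIC)
X=pose(s,[[-.008,-.0575,.12],[.002,-.0575,.12],[.002,.0575,.12],[-.008,.0575,.12]])
cv2.polylines(c,[((proj(p,X)+.5-[250,70])*4).astype(int)],True,(0,0,255),1);cv2.imwrite('pics/s3.png',c)
E
```

```text
t: 14.45
eef_pos: [0.5109, 0.198, 0.2444]
tool_rot: [-0.001, 0.749, 0.662, -0.002]
contact_force: [-0.4, -1.2, -3.1]
gripper_width: 0.112
([1.4, 0.7, -2.1], [-0.23, 0.12, -0.09])
([1.6, 31.5, 61.5], [13.77, 0.11, -0.1])
([1.6, 31.7, 101.5], [13.77, 0.11, -0.1])
```

View pics/s3.png

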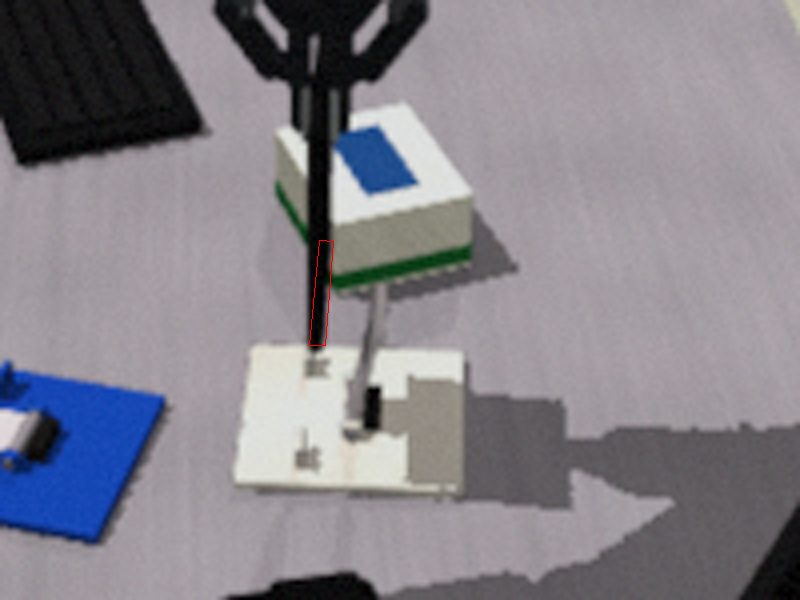

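```bash

python3 -m handwheel '[[[1,8,10],[3.5,0,0],1],[[1.6,16,25],[7,0,0],1],[[1.6,24,40],[10.5,0,0],1],[[1.6,31.5,55],[13.8,0,0],1],[[1.6,31.6,70],[13.8,0,0],1],[[1.6,31.6,82],[13.8,0,0],1],[[1.6,31.7,92],[13.8,0,0],1],[[1.6,31.7,98],[13.8,0,0],1],[[1.6,31.7,101],[13.8,0,0],1],[[1.6,31.7,101],[13.8,0,0],1],[[1.6,31.7,101],[13.8,0,0],1]]'
python3 - <<'E'
from station import viewer,readout
from h import *
import pickle
s,q=pickle.load(open('fit.pkl','rb'));o=readout.get_obs()
for f,t in [([-.003,0,.02],14),([-.003,0,.0112],14),([-.003,0,.0115],17)]: print(rel(o,*goal(s,f,t)))
p=viewer.read_camera('side');c=p['frame'][90:210,260:420,::-1].copy();c=cv2.resize(c,(800,600),interpolation=cv2.INTER_CUBIC)
th=np.radians(14);f=np.array([-.003,0,.02]);n=np.array([np.cos(th),0,-np.sin(th)])*.005
X=pose(s,[f+a*n+[0,b*.0575,0] for a,b in((-1,-1),(1,-1),(1,1),(-1,1))])
cv2.polylines(c,[((proj(p,X)+.5-[260,90])*5).astype(int)],True,(0,0,255),1);cv2.imwrite('pics/s4.png',c)
E
```

```text
t: 15.42
eef_pos: [0.5428, 0.1975, 0.1451]
tool_rot: [-0.091, 0.743, 0.658, -0.08]
contact_force: [0.4, -0.0, -3.4]
gripper_width: 0.11
([-2.0, 0.1, 2.4], [0.11, -0.07, 0.0])
([-2.0, 2.3, 11.0], [0.11, -0.07, 0.0])
([-2.0, 8.8, 10.8], [3.11, -0.07, 0.0])
```

View pics/s4.png

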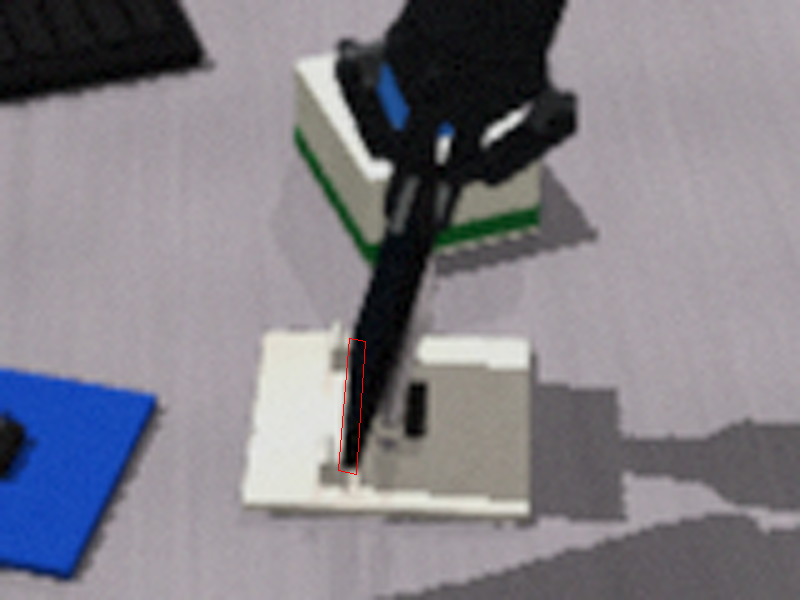

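```bash

python3 -m handwheel '[[[-1,0.8,3],[0,0,0],1],[[-2,1.5,6],[0,0,0],1],[[-2,2,8.5],[0,0,0],1],[[-2,2,8.5],[0,0,0],1]]' | grep -E 't:|eef|cont'
python3 -m handwheel '[[[0,0.25,1],[0,0,0],1],[[0,0.25,1],[0,0,0],1]]' | grep -E 'eef|cont'
python3 -m handwheel '[[[0,0.25,1],[0,0,0],1],[[0,0.25,1],[0,0,0],1]]' | grep -E 'eef|cont'
python3 -m handwheel '[[[0,0.25,1],[0,0,0],1],[[0,0.25,1],[0,0,0],1]]' | grep -E 'eef|cont'
```

```text
t: 15.8
eef_pos: [0.5419, 0.1951, 0.135]
tool_rot: [-0.091, 0.743, 0.658, -0.081]
contact_force: [-0.5, -0.4, -2.6]
eef_pos: [0.5423, 0.1953, 0.1344]
contact_force: [0.3, -0.0, -3.5]
eef_pos: [0.5426, 0.1953, 0.1339]
contact_force: [-0.7, 0.4, 0.4]
eef_pos: [0.5428, 0.1952, 0.1337]
contact_force: [-0.4, -1.0, 6.1]
```

```bash

python3 -m handwheel '[[[0,1,-0.6],[0.5,0,0],1],[[0,2.2,-0.6],[1,0,0],1],[[0,3.3,-0.6],[1.5,0,0],1],[[0,4.4,-0.6],[2,0,0],1],[[0,4.4,-0.6],[2,0,0],1]]' | grep -E 't:|eef|cont'
python3 -m handwheel '[[[0,1.1,0],[0.5,0,0],1],[[0,1.1,0],[0.5,0,0],1]]' | grep -E 'eef|cont'
python3 -m handwheel '[[[0,1.1,0],[0.5,0,0],1],[[0,1.1,0],[0.5,0,0],1]]' | grep -E 'eef|cont'
```

```text
t: 16.72
eef_pos: [0.5474, 0.1947, 0.1327]
tool_rot: [-0.104, 0.742, 0.656, -0.092]
contact_force: [-1.1, -0.5, 7.4]
eef_pos: [0.5481, 0.1946, 0.1325]
contact_force: [-0.6, -2.0, 8.9]
eef_pos: [0.5484, 0.1947, 0.1321]
contact_force: [-4.3, -1.0, 9.7]
```

```bash
python3 - <<'E'
from station import viewer,readout
from h import *
ps=[]
p=viewer.read_camera('side');a=cv2.resize(p['frame'][90:210,280:400,::-1],(600,600),interpolation=cv2.INTER_CUBIC)
cv2.imwrite('pics/s5.png',a)
E
```

```text
(no output)
```

View pics/s5.png

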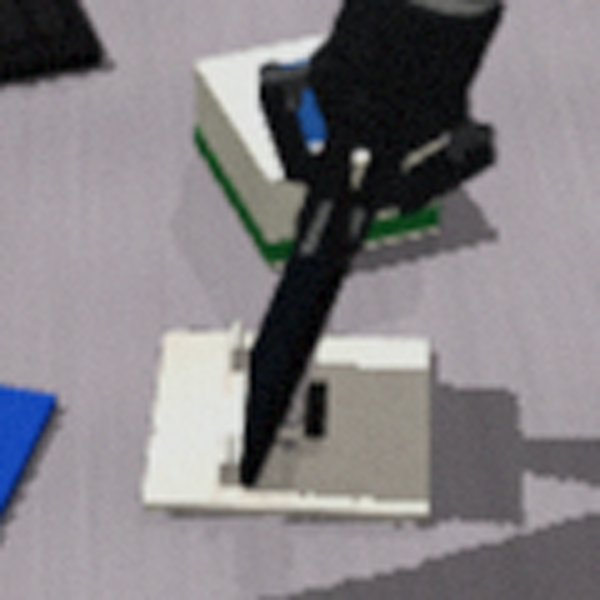

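```bash

python3 -m handwheel '[[[0,0,0],[0,0,0],0.7],[[0,0,0],[0,0,0],0.6],[[0,0,0],[0,0,0],0.4],[[0,0,0],[0,0,0],0.2],[[0,0,0],[0,0,0],0],[[0,0,0],[0,0,0],0]]'
python3 -m handwheel '[[[0,0,-5],[0,0,0],0],[[0,0,-20],[0,0,0],0],[[0,0,-45],[0,0,0],0],[[0,0,-75],[0,0,0],0],[[0,0,-105],[0,0,0],0],[[0,0,-105],[0,0,0],0],[[0,0,-105],[0,0,0],0]]'
python3 - <<'E'
from station import viewer,readout
from h import *
import pickle
s,q=pickle.load(open('fit.pkl','rb'))
p=viewer.read_camera('side');pt=viewer.read_camera('top')
a=cv2.resize(p['frame'][90:210,280:400,::-1],(400,400),interpolation=cv2.INTER_CUBIC)
b=cv2.resize(pt['frame'][145:245,203:303,::-1],(400,400),interpolation=cv2.INTER_CUBIC)
th=np.radians(17);f=np.array([-.003,0,.0115]);n=np.array([np.cos(th),0,-np.sin(th)])*.005;u=np.array([np.sin(th),0,np.cos(th)])*.165
for base in (f,f+u):
    X=pose(s,[base+i*n+[0,j*.0575,0] for i,j in((-1,-1),(1,-1),(1,1),(-1,1))])
    cv2.polylines(a,[((proj(p,X)+.5-[280,90])*3.333).astype(int)],True,(0,0,255),1)
    cv2.polylines(b,[((proj(pt,X)+.5-[203,145])*4).astype(int)],True,(0,0,255),1)
cv2.imwrite('pics/f.png',np.hstack([a,b]))
E
```

```text
t: 17.6
eef_pos: [0.5488, 0.1945, 0.1313]
tool_rot: [-0.11, 0.741, 0.655, -0.098]
contact_force: [1.0, 0.1, -0.7]
gripper_width: 0.5
t: 18.18
eef_pos: [0.5807, 0.1906, 0.2339]
tool_rot: [-0.11, 0.741, 0.655, -0.096]
contact_force: [-0.1, -0.1, -0.6]
gripper_width: 0.506
```

View pics/f.png

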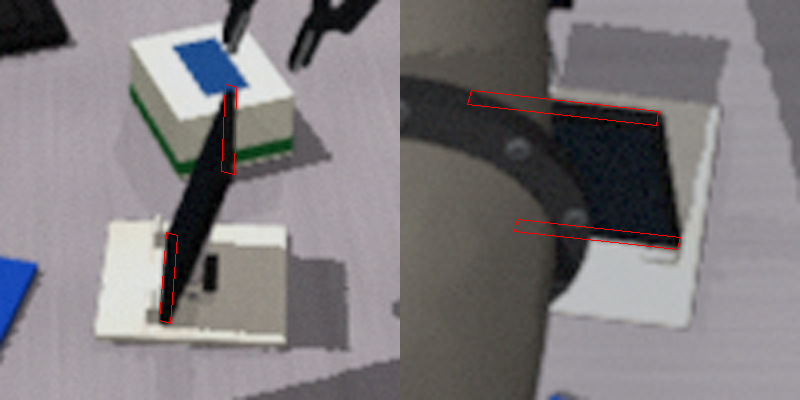

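```bash

python3 -m handwheel '[[[0,0,-20],[0,0,0],0],[[0,0,-40],[0,0,0],0],[[0,0,-40],[0,0,0],0],[[0,0,-40],[0,0,0],0],[[0,0,-40],[0,0,0],0]]'
python3 - <<'E'
from station import viewer,readout,bot
import numpy as np,time
a=viewer.read_camera('side')['frame'][115:190,300:352].astype(int)
for i in range(5): b=viewer.read_camera('side')['frame'][115:190,300:352].astype(int)
print(np.abs(a-b).mean(), readout.get_obs()['contact_force'])
print(bot.hand_in())
E
```

```text
t: 18.7
eef_pos: [0.5898, 0.1894, 0.2686]
tool_rot: [-0.111, 0.741, 0.655, -0.099]
contact_force: [0.5, 0.0, -0.0]
gripper_width: 0.499
2.16982905982906 [ 0.7732167  -0.12846476  0.02857215]
the job is handed in; nothing more can be done
None
```

The tablet is standing on its stand, and I handed the job in at about 19 s; the hand-in gave no verdict.

- **Leg:** I pushed it over with closed fingers until it stopped moving while the force kept rising, about 9 N level and 6 N vertical at the end. By the finger's position it halted about 10 to 11° past upright. One camera picture after I backed off agreed with that angle.
- **Tablet:** A contrast-stretched wrist picture showed the screen already facing the front, so no turn was needed. I lifted it out of the rack, set it behind both lips and tilted it back until it met the leg. Then I let go and backed the gripper away.
- **Last checks:** After release, the side and top views matched the planned pose, about 17° of lean with the foot about 3 mm in front of the stand origin. In the top view the arm hid half of the tablet. Six side pictures over about 0.3 s differed only at a level I took to be image noise, and the force on the gripper was near zero.
- **Not measured:** The leg's final position with the tablet leaning on it was not checked. The force between tablet and leg was not measured either. I did not measure the mouse, bottle or glove box after the moves, though I felt no contact with them and the arm passed well clear.

I viewed 11 pictures, one over the budget.

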